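# Find the release notch and pop the weight case open

### The job

The low grey case of calibration weights is shut: somewhere along its black front edge is a notch with a spring catch at the bottom. Find the notch, for instance by running a closed fingertip along the edge, and press the catch down inside it so that the sprung lid swings fully open, then take the hand away. Only touch the case: leave it standing where it is, do not lift or drag it, and do not disturb the loose things beside it.

Things in the scene. Friction and masses are not known exactly. Their poses are not given: they have to be found in the camera images.
- weight_case: Loose grey case, about 2.2 kg, 150 (x) x 270 (y) x 58 mm high when shut. Origin: centre of its underside; x from the front edge to the rear hinge, y to the left along the edge, z up. The front 32 mm (x = -75 to -43 mm) is a flat black edge, top at z = 50 mm (0.5 mm lower between y = -65 and 65 mm), full length. The notch is cut in it.
- catch (a joint): How far the catch is pressed, m: 0 at rest, 0.008 bottomed; springs back. The catch (43 x 29 mm, black, finely ribbed) is the floor of the notch, its top 10 mm below the edge's top. It gives at about 3.5 N and bottoms at about 6.5 N; the lid is let go at about 0.004.
- lid (a joint): Opening angle, rad: 0 shut and latched, 1.3 fully open. Grey panel 118 x 270 x 8 mm behind the black edge (x = -43 to 75 mm in the case's frame), top at 58 mm, hinged at the rear. Once let go, a spring swings it up and back in about a second and holds it open; it leans gently (under 5 N) on anything above it until that is taken away.
- lid_front (a point): Middle of the lid's front rim, which rises as the lid opens.
- edge_left (a point): Point on top of the black edge, 5 mm from its left end, 15 mm behind its front face. The notch (46 mm long along the edge, open to the front and above, black in black) has no tracked pose: its centre lies anywhere within 36 mm left or right of the edge's middle, so feel or look for it.
- edge_right (a point): The same point 5 mm from the right end of the black edge.
- test_weight: Loose cream knobbed calibration weight, 38 mm across, 65 mm high, to the left of the case; leave alone. Origin: centre of its underside.
- tumbler: Loose black tumbler, 74 mm across, 178 mm high, further left; leave alone. Origin: centre of its underside.
- tally_counter: Loose round tally counter with a ring, 77x47x26 mm, to the right of the case; leave alone. Origin: centre of its underside.
- marker: Loose felt marker, 126 mm long, 18 mm thick, lying to the right of the case; leave alone. Origin: centre of its underside.

How it is judged (in metres and radians):
On the way:
1. the catch in the notch is pressed while the lid is still shut (value of joint catch above 0.003 m and value of joint lid below 0.25 rad).
At the end, for the whole second after the job is handed in: The lid stands open (more than 1.1 of 1.3 rad), the catch has sprung back (less than 2 mm pressed), the case is at rest, flat on the bench and within 30 mm of where it was, and the weight, tumbler, tally counter and marker are within 30 mm of where they were (value of joint lid above 1.1 rad and value of joint catch below 0.002 m and distance of each of weight_case, test_weight, tumbler, tally_counter, marker from where it was at the start of the episode below 0.03 m and angle between weight_case's own z axis and vertical below 0.05 rad and linear speed of weight_case below 0.02 m/s and angular speed of weight_case below 0.1 rad/s); the robot touches nothing.
It fails at once if the case is lifted, dragged more than 30 mm or tipped (distance of weight_case from where it was at the start of the episode above 0.03 m or angle between weight_case's own z axis and vertical above 0.15 rad).
It fails at once if a bystander is moved more than 30 mm or lifted (distance of any of test_weight, tumbler, tally_counter, marker from where it was at the start of the episode above 0.03 m).
It also fails if it takes over 54 s, if anything falls off the work surface, if the arm or the gripper's body presses on something with over 40 N, if the wrist force passes 120 N, or if a joint passes its speed limit or range.

### The arm

A 6-joint arm with a two-finger parallel gripper is mounted at the origin on a cart in front of the work surface, level with it; the furniture and walls round the work are solid. World frame = base frame: x ahead of the robot, y to its left, z up, the work surface at z = 0. Lengths are in mm, angles in rad, forces in N, time in s.
With the tool pointing down it reaches from about 350 to 975 mm from the base axis. Payload 7.1 kg.
Tool frame: the origin (TCP) lies on the mounting face of the last link; the fingertips stand 182 mm ahead of it and the grasp point (between the pads) lies 163 mm ahead of it; z points along the fingers, y is the direction in which the jaws open and shut (so a half turn about z gives the same grasp; the last joint's range is limited). The gripper opens to 88 mm and grips with 3 to 60 N. Pads are 20 mm wide; open, the fingers measure 115 mm over their backs; the gripper's body (75 mm by 178 mm) begins 61 mm behind the grasp point.
Start: joints at [1.129, 0.423, 1.63, -0, 1.089, -0.019], TCP at [256.415, 569.963, 404.675] pointing down, gripper open.
Joint ranges: [-3, 3], [-0.9, 2.11], [0.09, 2.58], [-1.31, 4.45], [0.11, 2.69], [-2.54, 2.54]. Speed limits (rad/s): [2.39, 2.39, 3.01, 3.14, 3.14, 3.14].

### API

Orientations are given as a rotation vector (axis times angle).
In Python, from workcell import ctrl, optics, nets gives the robot as it stands.
- The arm moves only by the tool send_rows, never from a script. Its argument "rows" is a list of rows, each an object with "offset": the shift along the tool's x, y, z in m, a list of three; "twist": the turn, a rotation vector about the tool's x, y, z in degrees, a list of three. A call has exactly 5 rows; each row shifts and turns the pose as measured when the row begins, along the tool's axes as they then stand; what a row does not reach is not made up. A row lasts 1/12 s, in which the tool goes at most 41.7 mm and 7.16 degrees, less where a joint would pass 70% of its speed; a pose out of reach is approached as far as the arm can. A call is refused whole if a number of a shift passes 0.0417 or a number of a turn 7.16, either way. A call with a gripper value outside its range is refused whole. "gripper" is the finger opening in m, from 0 to 0.0878, set as the call begins (left out, the last holds). The fingers move at their own pace and stop on an object; the grip force is fixed at half the most. Time passes only in rows, so rows that do not move let the fingers close, or fill a call up. It gives the time, the measured TCP pose, the force and the opening at its end, in the units of the state.
- ctrl.get_obs(): the state, without advancing time (a new reading comes with each control period).
- optics.get_image(name): name is "side" or "top"; returns (picture, depth): 400x640x3 uint8, blue, green, red; 400x640 float32, mm along the optical axis (not along the pixel's ray), 0 where there is no reading.
- optics.camera_info(name): a dict with "K" (3x3 intrinsics, pixels), "pose" (4x4, takes a point from camera to world coordinates). Camera axes: x right, y down, z forward; pixel columns grow to the right and rows downward; lengths in mm; the calibration is good to about 2 mm. A picture is of the moment at which its call begins. camera_info takes no time and is no camera call.
- ctrl.close_job(): hands the job in, once; it reports no verdict.
Trained networks look in the newest picture that a camera, given by its name, has taken for a name from the list of things; names that differ only in an ending like _2 or _b are one class to them, and where a whole thing is asked for, a point or a joint stands for the part that bears it (a point fixed in the world has none). Each returns a list of dicts, best first, with "conf" (0 to 1); they miss things now and then, are a little off and sometimes report something else, mostly with a low value. They report only what shows in the picture. A call takes as long as a camera call.
- nets.spot_in(camera, label): "extent" ([left, top, right, bottom] in pixels, round what is visible of it).
- nets.spot_point(camera, label): "position" ([column, row] in pixels: a listed point, or the origin of a listed thing).
The state is a dict: "t": time; "qpos": joint angles; "qvel": joint speeds; "joint_torque": joint torques, N m; "ee_pos": TCP position; "orientation": TCP orientation; "ft_force": force on the tool from outside, world axes, zero at the start; "moment": the same for the moment, N m; "width": finger opening in mm.
Only numpy, scipy, OpenCV 4.12 (cv2) and the standard library are available. Lean on these libraries where they do the work, as an engineer would, in place of code of your own. Each camera call takes 0.05 s, during which the arm holds its last target. There are 200 camera calls.

## Working session

There is one attempt and no reset: what is moved stays moved. The work goes in short steps, Python scripts to look and compute and a tool call to move; the robot and the scene stay as the last step left them, time stands still between calls to the robot, and variables do not carry over. Pictures are saved under pics/ and viewed, about 8 in all and at most 12, crops included, and the job is handed in when it is done.

Besides the shell and the picture viewer there is one more tool, called after "Request:" as name([rows], argument=value, ...), one row to a line, values as JSON. send_rows: Moves the arm, as the interface text tells. Its arguments: {"type":"object","properties":{"rows":{"type":"array"},"gripper":{"type":"number"}},"required":["rows"]}

```bash
mkdir -p pics
cat > h.py <<'E'
from workcell import ctrl, optics, nets
import numpy as np, cv2
from scipy.spatial.transform import Rotation as R
def world(cam,u,v,z):  # ray to plane z
    i=optics.camera_info(cam);T=np.array(i["pose"]);K=np.array(i["K"])
    d=T[:3,:3]@np.linalg.solve(K,[u,v,1.]);o=T[:3,3]
    return o+d*(z-o[2])/d[2]
def cloud(cam,dep):
    i=optics.camera_info(cam);T=np.array(i["pose"]);K=np.array(i["K"])
    v,u=np.indices(dep.shape);p=np.stack([(u-K[0,2])/K[0,0]*dep,(v-K[1,2])/K[1,1]*dep,dep],-1)
    return p@T[:3,:3].T+T[:3,3]
E
python3 - <<'E'
from h import *
o=ctrl.get_obs();print(o["t"],o["ee_pos"],o["orientation"],o["ft_force"],o["width"])
for c in("top","side"):
    im,d=optics.get_image(c);cv2.imwrite(f"pics/{c}0.png",im);np.save(c,d);cv2.imwrite
    print(c,np.round(optics.camera_info(c)["pose"],2).tolist())
    for l,z in(("edge_left",50),("edge_right",50),("lid_front",58),("weight_case",0)):
        for q in nets.spot_point(c,l)[:1]:print(l,q,world(c,*q["position"],z).round(1))
E
```

```text
0.0 [256.31870599 569.7214243  403.88575575] [-6.59199283e-01 -3.07129706e+00  2.37600117e-03] [-0.19567892  0.06838466 -1.26391348] 87.73005430535889
top [[0.01, -0.99, 0.13, 403.78], [-1.0, -0.01, -0.0, 44.34], [0.0, -0.13, -0.99, 1356.78], [0.0, 0.0, 0.0, 1.0]]
edge_left {'position': [296.9, 225.3], 'conf': 0.83} [474.8 118.6  50. ]
lid_front {'position': [329.2, 213.5], 'conf': 0.8} [515.9   7.9  58. ]
weight_case {'position': [328.3, 201.9], 'conf': 0.92} [562.9   9.8   0. ]
side [[0.98, -0.06, 0.17, 345.34], [-0.18, -0.39, 0.9, -1123.05], [0.02, -0.92, -0.4, 578.31], [0.0, 0.0, 0.0, 1.0]]
edge_left {'position': [278.8, 194.8], 'conf': 0.92} [473.5 121.6  50. ]
edge_right {'position': [309.4, 233.6], 'conf': 0.86} [ 520.5 -129.    50. ]
lid_front {'position': [298.5, 215.1], 'conf': 0.56} [507.2 -38.5  58. ]
weight_case {'position': [311.3, 227.7], 'conf': 0.84} [547.9  -1.7   0. ]
```

View pics/top0.png

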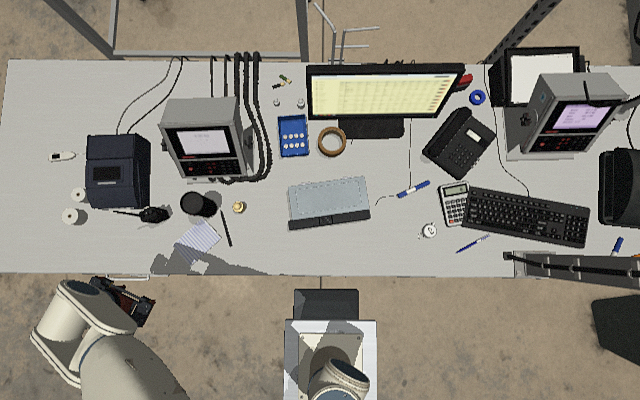

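View pics/side0.png

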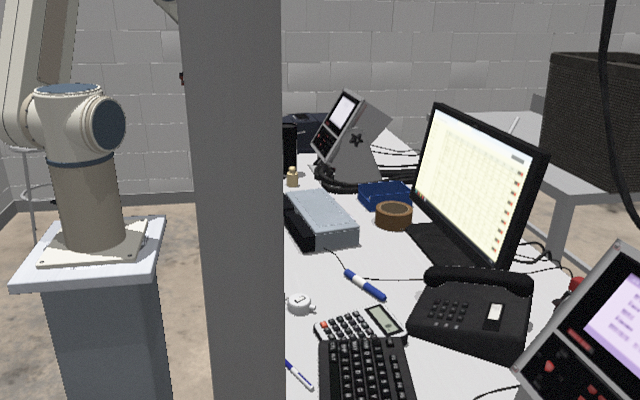

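Run:
```python
from h import *
im=cv2.imread("pics/top0.png");c=im[170:236,280:380].astype(float)
c=np.clip((c/255)**.6*255,0,255).astype(np.uint8)
cv2.imwrite("pics/crop.png",cv2.resize(c,None,fx=8,fy=8,interpolation=cv2.INTER_CUBIC)[:600])
for q in nets.spot_point("top","edge_right")[:1]:print(q,world("top",*q["position"],50))
p=cloud("top",np.load("top.npy"))
# lid plane points: fit rectangle
m=(p[...,2]>45)&(p[...,2]<70);m[:170]=0;m[236:]=0;m[:,:280]=0;m[:,380:]=0
pts=p[m][:,:2].astype(np.float32);print(len(pts),cv2.minAreaRect(pts),np.median(p[m][:,2]))
r=cv2.minAreaRect(pts);print(cv2.boxPoints(r))
yaw=np.radians(10.5);A=np.array([[np.cos(yaw),np.sin(yaw)],[-np.sin(yaw),np.cos(yaw)]])
q=(pts-np.array(r[0]))@A.T; z=p[m][:,2]
q=((p[...,:2]-np.array(r[0]))@A.T)
for a in range(-140,141,8):
    s=(abs(q[...,1]-a)<4)&(q[...,0]>-72)&(q[...,0]<-46)&(p[...,2]>20)
    print(a,s.sum(),p[...,2][s].mean().round(1) if s.any() else None, im[s].mean().round(0) if s.any() else 0,end=" | ")
```

```text
3222 ((556.1355590820312, 17.05645751953125), (155.07772827148438, 284.9139404296875), 8.665210723876953) 56.1533767474034
[[ 458.0191   146.2053 ]
 [ 500.9444  -135.4565 ]
 [ 654.252   -112.09239]
 [ 611.3267   169.56941]]
-140 8 50.5 68.0 | -132 18 49.7 56.0 | -124 17 49.2 60.0 | -116 16 48.8 52.0 | -108 20 49.7 61.0 | -100 17 49.7 54.0 | -92 18 48.2 51.0 | -84 20 49.9 61.0 | -76 16 49.0 51.0 | -68 18 49.4 53.0 | -60 17 48.7 52.0 | -52 19 47.5 51.0 | -44 18 48.7 57.0 | -36 15 48.1 51.0 | -28 20 48.0 50.0 | -20 15 47.0 53.0 | -12 17 48.3 47.0 | -4 17 38.2 42.0 | 4 18 38.9 52.0 | 12 15 38.8 57.0 | 20 16 39.2 46.0 | 28 18 38.2 47.0 | 36 13 41.7 43.0 | 44 16 48.2 56.0 | 52 19 47.9 49.0 | 60 17 48.5 51.0 | 68 17 49.9 52.0 | 76 18 48.6 51.0 | 84 16 49.3 53.0 | 92 18 47.9 49.0 | 100 16 48.5 52.0 | 108 18 48.5 51.0 | 116 19 49.2 48.0 | 124 15 48.8 52.0 | 132 19 47.3 49.0 | 140 17 48.4 45.0 |
```

View pics/crop.png

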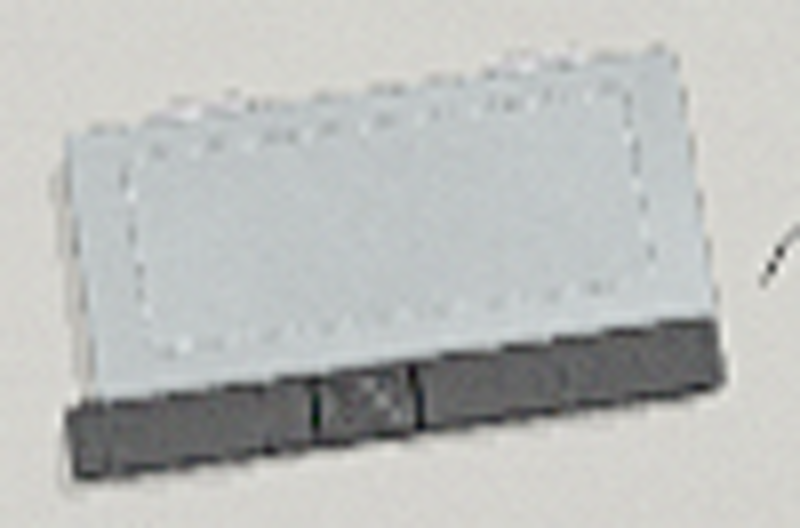

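The top view shows the notch: pixel about (326, 220), and depth reads about 38–39 mm there against 48–50 mm for the rest of the edge. Next I'll compute the target.

```bash
cat > tgt.py <<'E'
from h import *
px=lambda x,y:((x+.5)/8-.5+280,(y+.5)/8-.5+170)
N=world("top",*px(367,403),42)
L=world("top",*px(72,442),50);Rr=world("top",*px(720,355),50)
d=(L-Rr)[:2];yaw=np.arctan2(-d[0],d[1])
cx=np.array([np.cos(yaw),np.sin(yaw),0]);cy=np.array([-np.sin(yaw),np.cos(yaw),0])
P=N-3*cx
def go(h):  # tip height h above notch press point: remaining shift (mm, tool axes) and twist
    o=ctrl.get_obs();Rc=R.from_rotvec(o["orientation"])
    best=None
    for s in(1,-1):
        Rt=R.from_matrix(np.c_[s*-cx*-1, -s*cy,[0,0,-1]])
        w=(Rc.inv()*Rt)
        if best is None or w.magnitude()<best.magnitude():best=w;RT=Rt
    T=np.array([P[0],P[1],h+182])
    print("t",o["t"],"pos",np.round(o["ee_pos"],1),"F",np.round(o["ft_force"],1),"w",o["width"],"shift",np.round(Rc.inv().apply(T-o["ee_pos"]),1),"twist",np.degrees(best.as_rotvec()).round(2),"q6",o["qpos"][5])
    return RT,T
E
python3 - <<'E'
from tgt import *
print("N",N,"L",L,"R",Rr,"len",np.linalg.norm(d),"yaw",np.degrees(yaw),"notch y off",(N-(L+Rr)/2)@cy, "x",(N-(L+Rr)/2)@cx)
RT,T=go(90)
o=ctrl.get_obs();Rc=R.from_rotvec(o["orientation"])
print(Rc.as_matrix().round(3),T,RT.as_matrix().round(3))
E
```

```text
N [494.78821648  20.35540496  42.        ] L [476.18170851 147.3626792   50.        ] R [ 516.50675593 -131.9579376    50.        ] len 282.2164354094166 yaw 8.214936582089514 notch y off 12.745535913087942 x 0.26790405398210554
t 0.55 pos [256.4 570.  404.7] F [-0.7  0.   0.1] w 87.98840835297096 shift [-440.4 -405.   132.7] twist [  0.     0.   -32.44] q6 -0.01900497153879729
[[-0.912  0.41   0.   ]
 [ 0.41   0.912  0.   ]
 [-0.     0.    -1.   ]] [491.81899944  19.92674409 272.        ] [[-0.99  -0.143  0.   ]
 [-0.143  0.99   0.   ]
 [-0.     0.    -1.   ]]
```

Request:
send_rows([
  {"offset":[-0.03,-0.027,0],"twist":[0,0,0]},
  {"offset":[-0.03,-0.027,0],"twist":[0,0,0]},
  {"offset":[-0.03,-0.027,0],"twist":[0,0,0]},
  {"offset":[-0.03,-0.027,0],"twist":[0,0,0]},
  {"offset":[-0.03,-0.027,0],"twist":[0,0,0]},
], gripper=0)

```text
t: 0.97
ee_pos: [337.7, 385.7, 404.1]
orientation: [0.643, 3.074, 0.009]
ft_force: [0.7, -0.8, 0.2]
width: 58.1
```

Request:
send_rows([
  {"offset":[-0.03,-0.027,0],"twist":[0,0,0]},
  {"offset":[-0.03,-0.027,0],"twist":[0,0,0]},
  {"offset":[-0.03,-0.027,0],"twist":[0,0,0]},
  {"offset":[-0.03,-0.027,0],"twist":[0,0,0]},
  {"offset":[-0.03,-0.027,0],"twist":[0,0,0]},
])

```text
t: 1.38
ee_pos: [421.9, 194.8, 404.6]
orientation: [0.639, 3.073, 0.012]
ft_force: [1.0, 1.0, -0.5]
width: 24.9
```

Request:
send_rows([
  {"offset":[0,0,0],"twist":[0,0,-6.5]},
  {"offset":[0,0,0],"twist":[0,0,-6.5]},
  {"offset":[0,0,0],"twist":[0,0,-6.5]},
  {"offset":[0,0,0],"twist":[0,0,-6.5]},
  {"offset":[0,0,0],"twist":[0,0,-6.5]},
])

```text
t: 1.8
ee_pos: [425.5, 185.2, 405.7]
orientation: [-0.258, 3.123, 0.009]
ft_force: [-0.3, -0.4, -1.4]
width: 0.4
```

```bash
python3 -c "
from tgt import *
go(90)"
```

```text
t 1.8 pos [425.5 185.2 405.7] F [-0.3 -0.4 -1.4] w 0.42896469703407375 shift [ -37.2 -174.6  133.2] twist [0.29 0.5  1.22] q6 -1.353202097735283
```

Request:
send_rows([
  {"offset":[-0.008,-0.036,0.01],"twist":[0,0,0]},
  {"offset":[-0.008,-0.036,0.02],"twist":[0,0,0]},
  {"offset":[-0.008,-0.036,0.02],"twist":[0,0,0]},
  {"offset":[-0.008,-0.036,0.03],"twist":[0,0,0]},
  {"offset":[-0.005,-0.03,0.03],"twist":[0.3,0.5,0]},
])

```text
t: 2.22
ee_pos: [495.1, 26.5, 304.7]
orientation: [-0.285, 3.109, 0.004]
ft_force: [0.8, -0.1, 0.4]
width: 0.2
```

Request:
send_rows([
  {"offset":[0,0,0.01],"twist":[0,0,0]},
  {"offset":[0,0,0.01],"twist":[0,0,0]},
  {"offset":[0,0,0.005],"twist":[0,0,0]},
  {"offset":[0,0,0],"twist":[0,0,0]},
  {"offset":[0,0,0],"twist":[0,0,0]},
])

```text
t: 2.63
ee_pos: [496.5, 20.4, 273.5]
orientation: [-0.274, 3.117, 0.003]
ft_force: [-0.5, -0.1, 0.4]
width: 0.7
```

Run:
```python
from tgt import *
go(65)
im,d=optics.get_image("top");i2,d2=optics.get_image("side")
a=cv2.resize(im[160:250,260:400],None,fx=5,fy=5,interpolation=2)
b=cv2.resize(i2[150:270,265:375],None,fx=4.5,fy=4.5,interpolation=2)
h=max(a.shape[0],b.shape[0]);f=lambda x:cv2.copyMakeBorder(x,0,h-x.shape[0],0,0,0)
o=np.hstack([f(a),f(b)]);o=cv2.resize(o,None,fx=790/o.shape[1],fy=790/o.shape[1]);cv2.imwrite("pics/c1.png",o)
```

```text
t 2.6333 pos [496.5  20.4 273.5] F [-0.5 -0.1  0.4] w 0.7359978788632091 shift [ 5.   0.4 26.5] twist [0.06 0.74 1.82] q6 -1.7330103321854797
```

View pics/c1.png

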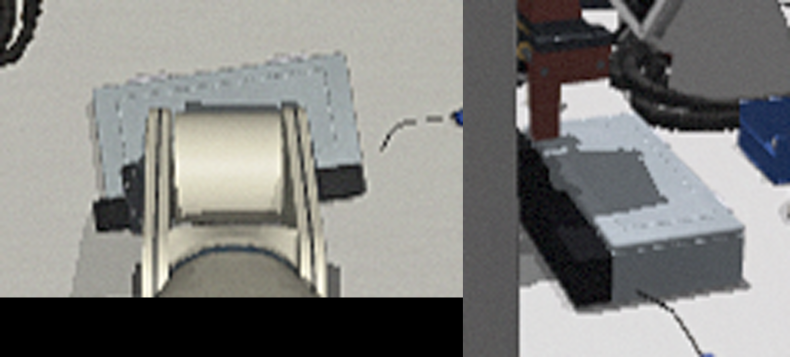

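The side crop shows the closed fingertip (red) standing above the black edge; the top view is hidden by the wrist. I'll shift 5 mm towards the front and descend.

Request:
send_rows([
  {"offset":[0.005,0,0],"twist":[0,0.7,1]},
  {"offset":[0,0,0.01],"twist":[0,0,0]},
  {"offset":[0,0,0.01],"twist":[0,0,0]},
  {"offset":[0,0,0.008],"twist":[0,0,0]},
  {"offset":[0,0,0],"twist":[0,0,0]},
])

```text
t: 3.15
ee_pos: [491.8, 21.1, 246.4]
orientation: [-0.249, 3.125, 0.001]
ft_force: [0.6, -0.1, 0.2]
width: 0.3
```

Run:
```python
from tgt import *
go(42)
```

```text
t 3.15 pos [491.8  21.1 246.4] F [ 0.6 -0.1  0.2] w 0.3137151490749309 shift [ 0.3 -1.2 22.4] twist [-0.    0.38  0.89] q6 -1.7122719344115935
```

Tip at z ≈ 64 mm. Lowering to about 45 mm, which is below the edge's top but above the catch.

Request:
send_rows([
  {"offset":[0,-0.001,0.008],"twist":[0,0.4,0]},
  {"offset":[0,0,0.006],"twist":[0,0,0]},
  {"offset":[0,0,0.003],"twist":[0,0,0]},
  {"offset":[0,0,0.002],"twist":[0,0,0]},
  {"offset":[0,0,0],"twist":[0,0,0]},
])

```text
t: 3.57
ee_pos: [491.8, 20.2, 223.9]
orientation: [0.25, -3.128, -0.0]
ft_force: [1.3, -0.0, 0.3]
width: 0.2
```

The tip is at 42 mm, below the 50 mm edge top, with no contact force, so it is inside the notch. Pressing now.

Request:
send_rows([
  {"offset":[0,0,0.002],"twist":[0,0,0]},
  {"offset":[0,0,0.002],"twist":[0,0,0]},
  {"offset":[0,0,0.0015],"twist":[0,0,0]},
  {"offset":[0,0,0.001],"twist":[0,0,0]},
  {"offset":[0,0,0],"twist":[0,0,0]},
])

```text
t: 3.98
ee_pos: [491.9, 20.1, 218.0]
orientation: [0.249, -3.129, -0.0]
ft_force: [-1.3, 0.1, 4.2]
width: 0.3
```

Request:
send_rows([
  {"offset":[0,0,0.001],"twist":[0,0,0]},
  {"offset":[0,0,0.001],"twist":[0,0,0]},
  {"offset":[0,0,0.0005],"twist":[0,0,0]},
  {"offset":[0,0,0],"twist":[0,0,0]},
  {"offset":[0,0,0],"twist":[0,0,0]},
])

```text
t: 4.4
ee_pos: [491.8, 20.1, 216.4]
orientation: [0.249, -3.129, -0.0]
ft_force: [-2.4, -1.1, 6.2]
width: 0.4
```

Run:
```python
from tgt import *
go(42)
i2,d2=optics.get_image("side")
cv2.imwrite("pics/c2.png",cv2.resize(i2[110:270,265:425],None,fx=3.5,fy=3.5,interpolation=2))
```

```text
t 4.4 pos [491.8  20.1 216.4] F [-2.4 -1.1  6.2] w 0.3696875649722465 shift [ 0.  -0.2 -7.6] twist [ 0.01 -0.13  0.9 ] q6 -1.7128307845120694
```

View pics/c2.png

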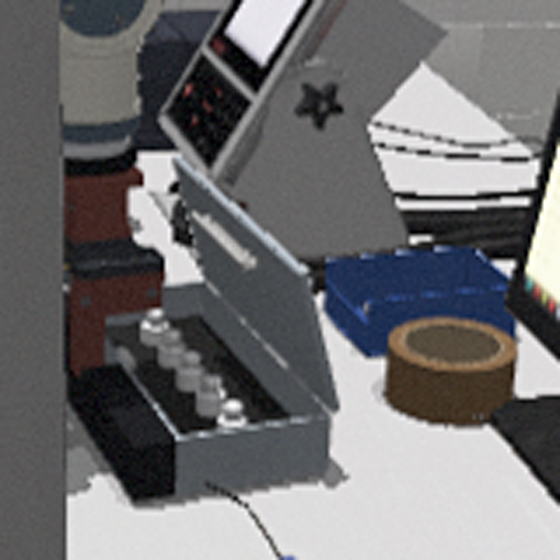

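The picture shows the lid open (rim near crop pixel (245, 220)) and weights inside. Withdrawing up and toward the front.

Request:
send_rows([
  {"offset":[0,0,-0.006],"twist":[0,0,0]},
  {"offset":[0,0,-0.012],"twist":[0,0,0]},
  {"offset":[0,0,-0.02],"twist":[0,0,0]},
  {"offset":[0.01,0,-0.025],"twist":[0,0,0]},
  {"offset":[0.015,0,-0.03],"twist":[0,0,0]},
])

```text
t: 4.87
ee_pos: [467.8, 16.3, 308.6]
orientation: [0.249, -3.123, -0.001]
ft_force: [0.8, -0.1, -0.1]
width: 0.4
```

Request:
send_rows([
  {"offset":[0.015,0,-0.03],"twist":[0,0,0]},
  {"offset":[0.015,0,-0.03],"twist":[0,0,0]},
  {"offset":[0.01,0,-0.02],"twist":[0,0,0]},
  {"offset":[0,0,0],"twist":[0,0,0]},
  {"offset":[0,0,0],"twist":[0,0,0]},
])

```text
t: 5.28
ee_pos: [426.0, 9.5, 398.1]
orientation: [-0.25, 3.13, -0.001]
ft_force: [0.1, -0.0, -0.4]
width: 0.6
```

Request:
send_rows([
  {"offset":[0,0,0],"twist":[0,0,0]},
  {"offset":[0,0,0],"twist":[0,0,0]},
  {"offset":[0,0,0],"twist":[0,0,0]},
  {"offset":[0,0,0],"twist":[0,0,0]},
  {"offset":[0,0,0],"twist":[0,0,0]},
])

```text
t: 5.7
ee_pos: [426.8, 9.7, 394.2]
orientation: [0.25, -3.128, 0.0]
ft_force: [0.3, 0.2, 0.6]
width: 0.4
```

Run:
```python
from tgt import *
go(42)
i2,d2=optics.get_image("side")
for l,z in(("edge_left",50),("edge_right",50)):
    for q in nets.spot_point("side",l)[:1]:print(l,q,world("side",*q["position"],z).round(1))
for q in nets.spot_point("side","lid_front")[:1]:
    u,v=map(int,q["position"]);print(q,cloud("side",d2)[v-2:v+3,u-2:u+3].reshape(-1,3).round())
cv2.imwrite("pics/c3.png",cv2.resize(i2[70:270,265:465],None,fx=3,fy=3,interpolation=2))
```

```text
t 5.7 pos [426.8   9.7 394.2] F [0.3 0.2 0.6] w 0.35382932013192814 shift [-66.5  -0.2 169.9] twist [ 0.01 -0.22  0.92] q6 -1.7349422425438439
edge_left {'position': [298.4, 311.4], 'conf': 0.73} [ 449.5 -426.8   50. ]
edge_right {'position': [311.6, 236.1], 'conf': 0.95} [ 523.5 -142.5   50. ]
{'position': [330.5, 172.8], 'conf': 0.64} [[ 5.970e+02  2.900e+01  1.530e+02]
 [ 5.980e+02  2.300e+01  1.550e+02]
 [ 5.990e+02  1.400e+01  1.580e+02]
 [ 6.000e+02  8.000e+00  1.610e+02]
 [ 6.020e+02  5.000e+00  1.620e+02]
 [ 5.980e+02  3.700e+01  1.470e+02]
 [ 5.980e+02  2.500e+01  1.520e+02]
 [ 5.990e+02  1.600e+01  1.550e+02]
 [ 6.000e+02  6.000e+00  1.580e+02]
 [ 6.020e+02  3.000e+00  1.590e+02]
 [ 5.990e+02  4.000e+01  1.430e+02]
 [ 5.990e+02  2.600e+01  1.480e+02]
 [ 6.000e+02  1.900e+01  1.510e+02]
 [ 6.010e+02  1.100e+01  1.540e+02]
 [ 6.010e+02 -1.000e+00  1.580e+02]
 [ 3.450e+02 -1.123e+03  5.780e+02]
 [ 5.990e+02  2.900e+01  1.450e+02]
 [ 6.000e+02  2.000e+01  1.480e+02]
 [ 6.010e+02  1.200e+01  1.510e+02]
 [ 6.020e+02  3.000e+00  1.540e+02]
 [ 5.990e+02  3.900e+01  1.380e+02]
 [ 6.010e+02  3.700e+01  1.390e+02]
 [ 6.010e+02  2.500e+01  1.430e+02]
 [ 6.020e+02  1.400e+01  1.470e+02]
 [ 6.020e+02  3.000e+00  1.510e+02]]
```

View pics/c3.png

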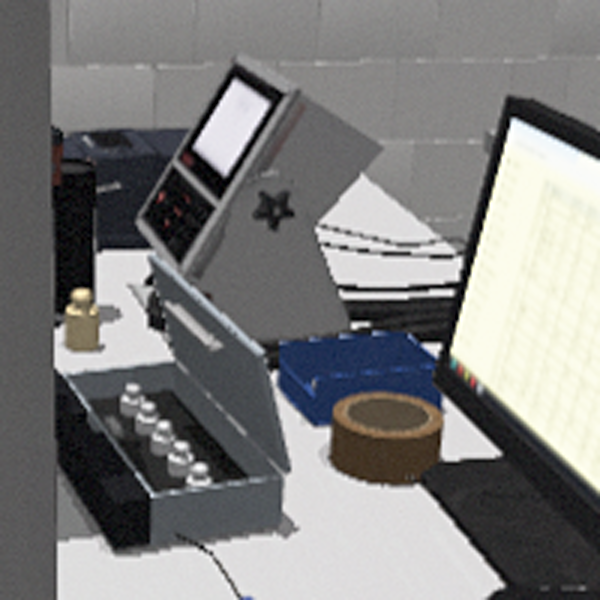

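The hand is clear. The lid rim stands at about z = 160 mm, so the lid is at about 1.25 rad; the weight and tumbler stand where they were. Handing in.

```bash
python3 -c "
from h import *
print(ctrl.close_job())"
```

```text
the job is handed in; nothing more can be done
None
```

The lid is open and the job is handed in, at about 6 s of the 54 s allowed.

**What I did:** The notch showed in the top camera's picture and depth, about 13 mm left of the edge's middle and 10 mm lower than the rest. I lowered the closed fingertip into it without touching the sides. I then pressed until the wrist read about 6 N with the tip about 34 mm above the bench, roughly 5 mm into the catch's travel. The lid sprang open, and I withdrew up and toward the front.

**Last checks:**
- **Lid:** its rim stands about 160 mm up, so it is open about 1.25 rad.
- **Robot:** the wrist force is about zero and the hand is well clear of the case.
- **Case:** no shift shows in the side view. The right end of the edge was re-measured at (523, -142) against (520, -129) before, about 14 mm apart. I put that down to detection error and did not check it further.
- **Bystanders:** the weight and tumbler look unmoved in the last picture. I did not look at the marker and tally counter again at the end, but the hand never went near them.
- **Failed check:** the last reading of the left end of the edge was a false detection, about 0.5 m from the first reading, and I ignored it.
- **Not measured:** whether the catch sprang back; nothing is touching it now.

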